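# Snap the retaining clip onto the carousel spindle

## Task

The tube carousel's carrier disc sits on a sprung spindle and has lost its retaining clip. Take the loose clip from the table by its upright tab, hold it flat on the disc with the mouth towards the spindle, press the disc down gently against its spring until the clip fits under the spindle head, and push the clip sideways into the groove until it snaps fully home; then let go so that the disc bears up on the clip. Force nothing, and leave the two dropper bottles and the roll of labels beside the carousel where they stand.

Things in the scene. Friction and masses are not known exactly. Their poses are not given: they have to be found in the camera images.
- clip: Loose steel spring clip lying flat on the table, 56 x 31 mm from above, 5 mm thick, 74 g, with a black upright tab. Origin: underside, at the centre of its round seat; x points out of the open mouth, y across, z up. Back plate 30 mm wide (y) from x = -44 to -8 mm; its front edge (x = -8) stops against the spindle when home. Two sprung arms, outer sides at y = +-15.5, reach to x = +10 mm
- clip_tab (a point): On the clip, same axes: centre of the black plastic grip tab, at x = -33, y = 0, z = 24 mm from the clip's origin. The tab is 26 mm (x) by 10 mm (y), from z = 4 to 43 mm: pinch it across y with the fingers pointing down
- clip_seat (a point): On the clip, same axes: seat centre at the plate's upper face, 5 mm above the clip's origin; on the spindle axis, just under the head, when home. Inward nubs on the arms (radius 3 mm, centred 7 mm ahead, 8.6 mm to either side) leave a mouth 11 mm wide that springs open over the 16 mm spindle under a push of very roughly 10 to 20 N with friction; over the last 6 mm the arms pull the clip home
- stand: The carousel, fixed to the table: grey housing 130 mm square, 50 mm high, black front panel; above it a steel spindle carries the carrier disc: a flat aluminium face 116 mm in diameter, twelve white tube cups round it to 82 mm from the axis, tops 3 mm below the face. Origin: centre of the underside; the spindle stands on its z axis, up
- groove (a point): On the carousel: spindle axis at the lowest height of the head's underside, 73 mm above the table. The spindle is set by hand: head and disc together really stand 0 to 20 mm above this and the disc point (not in the reading; find it by touch). Below the head the spindle is 16 mm thick (the groove), the head 26 mm, 12 mm high. The clip may come from any side
- disc (a point): On the carousel: axis at the lowest height of the disc's face when up, 70 mm above the table (really 0 to 20 mm higher). The face is 3 mm below the head's underside when up, 7 mm when pressed down onto a hard stop; the 5 mm clip fits only between about 5 and 7 mm. Pressing takes 4 N to start and 1.5 N more per mm: 7 N at 2 mm, 10 N at 4 mm, so press with about 8.5 N
- dropper_a: Amber dropper bottle with a black bulb, 33 mm in diameter, 102 mm high, standing on the table beside the carousel; origin at the centre of its foot; bystander
- dropper_b: A second such dropper bottle, 33 mm in diameter, 102 mm high, beside the carousel; origin at the centre of its foot; bystander
- label_roll: White roll of labels lying flat, 79 mm in diameter, 30 mm high; origin at the centre of its underside; bystander
There are look-alikes about, which are no part of the job. Of the things that look like the clip, the smaller one is meant.

How it is judged:
At the end, for the whole second after the job is handed in: The clip is snapped home and at rest in the groove: its seat point within 2 mm of the spindle axis sideways and between 2 mm below and 22 mm above the lowest groove height, flat within 0.08 rad, held by the sprung disc (the carousel bears on it with over 6 N) (horizontal distance between clip_seat and groove below 0.002 m and z of clip_seat in the frame of groove between -0.002 and 0.022 m and angle between clip's own z axis and vertical below 0.08 rad and contact force between clip and stand above 6 N and linear speed of clip below 0.02 m/s); the robot touches nothing.
It fails at once if the clip is forced: it presses on the carousel's spindle, head, disc or housing with more than 50 N (contact force between clip and stand above 50 N).
It fails at once if the robot itself bears on the carousel with more than 15 N (contact force between any of the arm, the fingers and stand above 15 N).
It fails at once if the first dropper bottle is moved by more than 30 mm or tipped (distance of dropper_a from where it was at the start of the episode above 0.03 m or angle between dropper_a's own z axis and vertical above 0.35 rad).
It fails at once if the second dropper bottle is moved by more than 30 mm or tipped (distance of dropper_b from where it was at the start of the episode above 0.03 m or angle between dropper_b's own z axis and vertical above 0.35 rad).
It fails at once if the roll of labels is moved by more than 30 mm or tipped (distance of label_roll from where it was at the start of the episode above 0.03 m or angle between label_roll's own z axis and vertical above 0.35 rad).
It also fails if it takes over 58 s, if anything falls off the work surface, if the arm or the gripper's body presses on something with over 40 N, if the wrist force passes 120 N, or if a joint passes its speed limit or range.

## Robot

A 7-joint arm with a two-finger parallel gripper is mounted at the origin on a cart in front of the work surface, level with it; the furniture and walls round the work are solid. World frame = base frame: x ahead of the robot, y to its left, z up, the work surface at z = 0. Lengths are in m, angles in rad, forces in N, time in s.
With the tool pointing down it reaches from about 0.4 to 0.85 m from the base axis. Payload 4.5 kg.
Tool frame: the origin (TCP) lies at the very end of the fingers, on their centre line; the grasp point (between the pads) lies 19 mm behind it; z points along the fingers, y is the line along which they close (so a half turn about z gives the same grasp; the last joint's range is limited). The gripper opens to 88 mm and grips with 3 to 60 N. Pads are 18 mm wide; open, the fingers measure 123 mm over their backs; the gripper's body (75 mm by 187 mm) begins 45 mm behind the grasp point.
Start: joints at [-1.212, 0.689, -0.195, 1.565, 0.157, 0.902, -0.215], TCP at [0.199, 0.592, 0.239] pointing down, gripper open.
Joint ranges: [-3.01, 3.01], [-0.46, 2.08], [-1.47, 1.51], [0.13, 2.56], [-1, 4.14], [0.04, 2.09], [-2.66, 2.66]. Speed limits (rad/s): [2.57, 2.57, 3.14, 3.14, 3.14, 3.14, 3.14].

## Interface

Orientations are given as a unit quaternion [x, y, z, w].
In Python, from plant import r, optics gives the robot as it stands.
- The arm moves only by the tool servo_tool, never from a script. Its arguments are lists of equal length, an entry for each row: "translation": the shift along the tool's x, y, z in m, a list of three; "turn": the turn, a rotation vector about the tool's x, y, z in rad, a list of three. In form: {"translation": [[dx, dy, dz], ...], "turn": [[rx, ry, rz], ...]}. A call has 1 to 10 rows; each row shifts and turns the commanded pose from where the row before left it, along the tool's axes as they then stand; what a row does not reach is not made up. A row lasts 1/8 s, in which the tool goes at most 62.5 mm and 10.7 degrees, less where a joint would pass 70% of its speed; a pose out of reach is approached as far as the arm can. A call is refused whole if a number of a shift passes 0.0625 or a number of a turn 0.188, either way. A call with a gripper value outside its range is refused whole. "grip" is the opening, from 0 (shut) to 1 (fully open), set as the call begins (left out, the last holds). The fingers move at their own pace and stop on an object; "grip_force" is the grip in N (left out, the last holds). Time passes only in rows, so rows that do not move let the fingers close. It gives the time, the measured TCP pose, the force, the opening and the grip force at its end, in the units of the state.
- r.get_state(): the state, without advancing time (a new reading comes with each control period).
- optics.snapshot(name): name is "scene" or "top" or "wrist"; returns a dict with "img" (480x640x3 uint8, red, green, blue), "z_map" (480x640 float32, m along the optical axis (not along the pixel's ray), 0 where there is no reading), "mtx" (3x3 intrinsics, pixels), "k1" (the pictures are not rectified: a ray, as slopes to the right and down, at radius r is drawn at 1 + k1 r^2 times it, then the intrinsics apply), "R" (3x3) and "t" (3): a world point X has camera coordinates R X + t. Camera axes: x right, y down, z forward; pixel columns grow to the right and rows downward; lengths in m; the calibration is good to about 2 mm. A picture is of the moment at which its call begins.
- r.finish_job(): hands the job in; it is judged then, once.
The state is a dict: "clock": time; "q": joint angles; "qd": joint speeds; "joint_torque": joint torques, N m; "tool_pos": TCP position; "eef_rot": TCP orientation; "contact_force": force on the tool from outside, world axes, zero at the start; "moment": the same for the moment, N m; "opening": opening from 0.0 (shut) to 1.0 (fully open); "finger_force": force on a finger pad.
Only numpy, scipy, OpenCV 4.12 (cv2) and the standard library are available. Lean on these libraries where they do the work, as an engineer would, in place of code of your own. Each camera call takes 0.05 s, during which the arm holds its last target. There are 200 camera calls.

## Working session

There is one attempt and no reset: what is moved stays moved. The work goes in short steps, Python scripts to look and compute and a tool call to move; the robot and the scene stay as the last step left them, time stands still between calls to the robot, and variables do not carry over. Pictures are saved under pics/ and viewed, at most 10 in all, crops included, and the job is handed in when it is done.

Besides the shell and the picture viewer there is one more tool, called after ">>>" by a JSON object that holds its "method" and its "body", one argument or row to a line. servo_tool: Moves the arm, as the interface text tells. Its arguments: {"type":"object","properties":{"translation":{"type":"array"},"turn":{"type":"array"},"grip":{"type":"number"},"grip_force":{"type":"number"}},"required":["translation","turn"]}

```bash
ls; mkdir -p pics; cat > h.py <<'E'
import numpy as np, cv2
from plant import r, optics
from scipy.spatial.transform import Rotation as Ro
def snap(n,png=None):
    s=optics.snapshot(n)
    if png: cv2.imwrite('pics/'+png,cv2.cvtColor(s['img'],cv2.COLOR_RGB2BGR))
    return s
def slopes(s,uv):
    # k1 model: distorted = (1+k1 r^2) * ray ; invert by cv2
    uv=np.asarray(uv,float).reshape(-1,1,2)
    return cv2.undistortPoints(uv,s['mtx'],np.array([s['k1'],0,0,0.]),).reshape(-1,2)
def ray(s,uv):
    d=slopes(s,uv); d=np.c_[d,np.ones(len(d))]@s['R']
    return -s['R'].T@s['t'],d
def plane(s,uv,z):
    c,d=ray(s,uv); return c+d*((z-c[2])/d[:,2])[:,None]
def deproj(s,uv):
    uv=np.asarray(uv).reshape(-1,2); d=slopes(s,uv)
    z=s['z_map'][uv[:,1].astype(int),uv[:,0].astype(int)]
    return (np.c_[d*z[:,None],z]-s['t'])@s['R']
def two(s1,uv1,s2,uv2):
    c1,d1=ray(s1,uv1);c2,d2=ray(s2,uv2);a,b=d1[0],d2[0]
    k=np.linalg.lstsq(np.c_[a,-b],c2-c1,rcond=None)[0]
    p,q=c1+k[0]*a,c2+k[1]*b; return (p+q)/2,np.linalg.norm(p-q)
E
python3 - <<'E'
from h import *
import pickle
S={n:snap(n,n+'0.png') for n in('scene','top','wrist')}
pickle.dump(S,open('s0.pkl','wb'))
for n,s in S.items(): print(n,-s['R'].T@s['t'],s['k1'],s['mtx'][0,0],s['R'][2])
print(r.get_state())
E
```

```text
pics
scene [-0.03012872 -0.6107947   0.65633504] -0.11275987429085799 522.5731980133933 [ 0.58679939  0.58208276 -0.56289088]
top [ 0.37121678 -0.00484759  1.14601302] -0.13847314845175934 522.2355493867648 [ 0.19616668  0.01442689 -0.98046443]
wrist [0.12363223 0.61770141 0.38406309] -0.07948361014845494 400.11882718594217 [ 0.28857278 -0.09862985 -0.95236438]
{'clock': 0.15, 'q': array([-1.21220741,  0.68975204, -0.19454835,  1.56604804,  0.15728792,
        0.90248223, -0.21509636]), 'qd': array([-1.52578267e-03, -3.55760651e-03,  6.38083286e-04, -2.72638652e-03,
        9.95630658e-05,  3.23885996e-05,  1.06176191e-03]), 'joint_torque': array([-1.28570526e-03, -5.27866781e+01, -1.26821861e+00, -1.53588510e+01,
       -5.24303934e-02,  3.90309913e-03,  9.85656766e-05]), 'tool_pos': array([0.19931861, 0.59189552, 0.23813453]), 'eef_rot': array([ 1.61646727e-01,  9.86848475e-01, -6.46879631e-04, -6.90669203e-05]), 'contact_force': array([-0.90777965, -0.16621154, -0.02560808]), 'moment': array([-0.02896753, -0.02039461,  0.02164586]), 'finger_force': 0.0, 'opening': 1.0030289875531928}
```

View pics/top0.png

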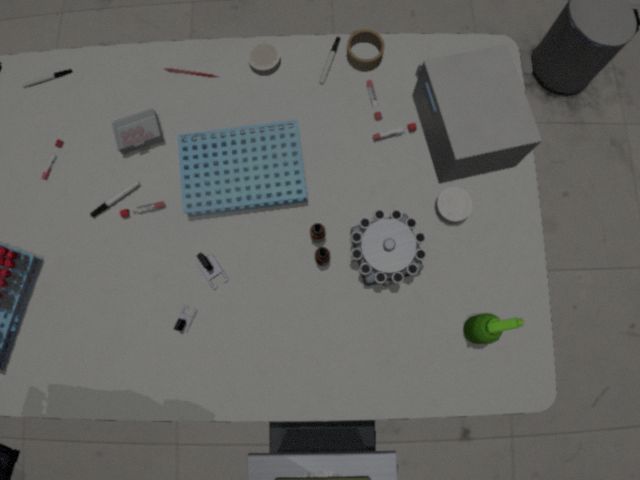

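View pics/scene0.png

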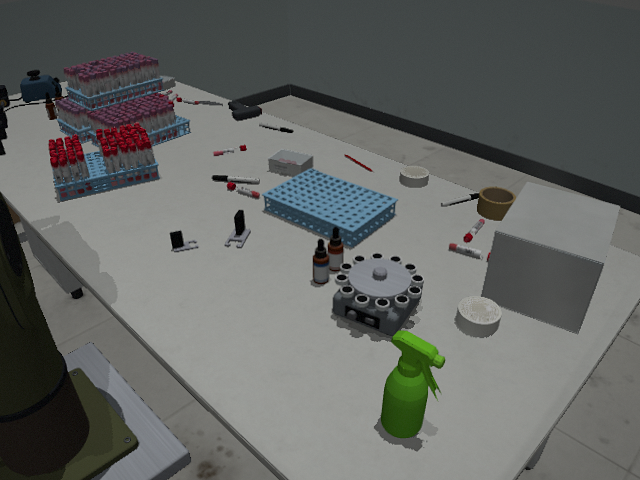

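Top view: the clip candidates are A, at (211,268), which is larger, and B, at (185,319), which is smaller. B fits "the smaller one is meant". The carousel spindle is at (389,244), the bottles at (317,232) and (322,256), and the label roll at (453,205). I'll measure these and confirm B in a crop.

```bash
python3 - <<'E'
from h import *
import pickle
S=pickle.load(open('s0.pkl','rb')); t=S['top']; c=S['scene']
im=t['img']; 
a=cv2.resize(im[240:345,150:290],None,fx=4.2,fy=4.2,interpolation=cv2.INTER_CUBIC)
cv2.imwrite('pics/cropAB.png',cv2.cvtColor(a,cv2.COLOR_RGB2BGR))
for n,uv in dict(spindle=(389,244),A=(211,268),B=(185,319),b1=(317,232),b2=(322,256),roll=(453,205)).items():
    print(n,deproj(t,uv)[0].round(4),plane(t,uv,0)[0].round(4))
for n,uv in dict(head=(380,271),tabB=(177,240),tabA=(239,222)).items(): print(n,deproj(c,uv)[0].round(4))
E
```

```text
spindle [ 0.5819 -0.1481  0.093 ] [ 0.6005 -0.1608  0.    ]
A [0.5506 0.2344 0.021 ] [0.554  0.2388 0.    ]
B [0.4406 0.2944 0.0038] [0.4408 0.2954 0.    ]
b1 [ 6.143e-01 -3.000e-04  7.520e-02] [ 0.6314 -0.      0.    ]
b2 [ 0.5621 -0.0097  0.0797] [ 0.5763 -0.0101  0.    ]
roll [ 0.681  -0.3053  0.0267] [ 0.6884 -0.3124  0.    ]
head [ 0.5794 -0.1531  0.0937]
tabB [0.4267 0.2963 0.0259]
tabA [0.5555 0.2352 0.0423]
```

View pics/cropAB.png

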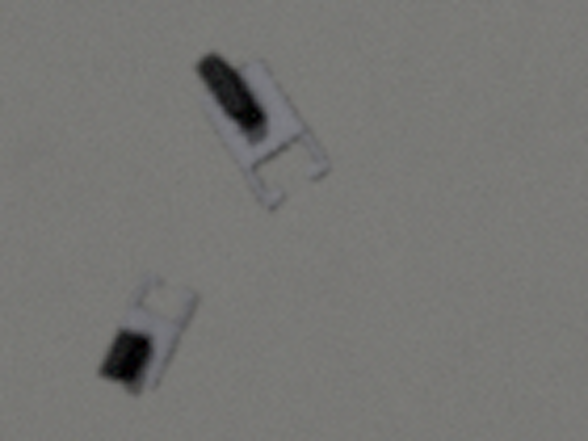

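The crop confirms that B, with its tab at full-image (180,325) and mouth up-right at (190,310), is clearly the smaller clip. A is about 1.4 times its size. I'll move the wrist camera over B.

>>> {"method": "servo_tool", "body": {
  "translation": [
    [0,0,0],
    [0,0,0],
    [-0.045,-0.0133,0.005],
    [-0.045,-0.0133,0.005],
    [-0.045,-0.0133,0.005],
    [-0.045,-0.0133,0.005],
    [-0.045,-0.0133,0.005],
    [-0.045,-0.0133,0.005],
    [-0.045,-0.0133,0.005],
    [-0.03,-0.0133,0.005]
  ],
  "turn": [
    [0,0,0.14],
    [0,0,0.14],
    [0,0,0],
    [0,0,0],
    [0,0,0],
    [0,0,0],
    [0,0,0],
    [0,0,0],
    [0,0,0],
    [0,0,0]
  ],
  "grip": 0.5
}}

```text
clock: 1.4
tool_pos: [0.4243, 0.3064, 0.1984]
eef_rot: [0.299, 0.954, -0.0, 0.0]
contact_force: [0.1, 0.6, -0.3]
opening: 0.502
finger_force: 0.0
```

>>> {"method": "servo_tool", "body": {
  "translation": [
    [0,0,0],
    [0,0,0]
  ],
  "turn": [
    [0,0,0],
    [0,0,0]
  ]
}}

```text
clock: 1.65
tool_pos: [0.4221, 0.3098, 0.1988]
eef_rot: [0.297, 0.955, 0.0, -0.0]
contact_force: [0.3, 0.4, -0.5]
opening: 0.499
finger_force: 0.0
```

```bash
python3 - <<'E'
from h import *
import pickle
s=snap('wrist','w1.png'); s['st']=r.get_state(); pickle.dump(s,open('w1.pkl','wb'))
print(s['st']['q'].round(3),s['st']['tool_pos'],s['st']['contact_force'])
E
```

```text
[-0.621  0.615 -0.162  1.914  0.158  0.624  0.087] [0.42187227 0.3103091  0.19883508] [-0.19307149  0.58605678 -0.02157943]
```

View pics/w1.png

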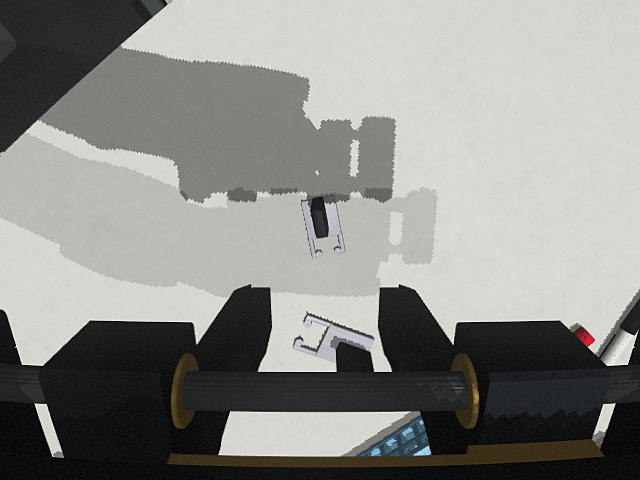

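Wrist view: clip B has its tab at (320,217), mouth pointing down the image with arm tips at (317,255) and (341,252). The lower clip at (335,340) is the large look-alike A. Now to measure B.

```bash
python3 - <<'E'
from h import *
import pickle
s=pickle.load(open('w1.pkl','rb'));S=pickle.load(open('s0.pkl','rb'))
u,v=np.meshgrid(np.arange(285,365),np.arange(180,275)); uv=np.c_[u.ravel(),v.ravel()]
P=deproj(s,uv); 
tb=(s['z_map'][180:275,285:365]<0.05).sum(); print('noread',tb,'z pct',np.percentile(P[:,2],[5,20,50,80,90,95,99]).round(4))
h=cv2.cvtColor(s['img'],cv2.COLOR_RGB2HSV)[v.ravel(),u.ravel()]
dark=(h[:,2]<60)&(P[:,2]>0.01)
T=P[dark]; top=T[T[:,2]>T[:,2].max()-0.006]
print('tab n',len(T),'zmax',T[:,2].max(), 'top rect',cv2.minAreaRect(top[:,:2].astype(np.float32)*1000))
m=(P[:,2]>0.003)&(P[:,2]<0.009)
pl=P[m]; print('plate n',m.sum(),pl.mean(0),cv2.minAreaRect(pl[:,:2].astype(np.float32)*1000),np.median(pl[:,2]))
x=np.zeros((95,80,3),np.uint8); x[...,1]=(m*255).reshape(95,80); x[...,2]=(dark*255).reshape(95,80)
o=np.hstack([cv2.cvtColor(s['img'][180:275,285:365],cv2.COLOR_RGB2BGR),x]); cv2.imwrite('pics/w1m.png',cv2.resize(o,None,fx=5,fy=5,interpolation=0))
# scene / top stereo check of tab top centre
E
```

```text
noread 40 z pct [-0.0012 -0.0006  0.0002  0.0037  0.0055  0.0418  0.0436]
tab n 533 zmax 0.3449224737442032 top rect ((356.3292236328125, 355.0726623535156), (0.0, 0.0), 0.0)
plate n 1022 [0.43860593 0.2972588  0.00479136] ((440.2923889160156, 295.1744689941406), (30.93323516845703, 56.135986328125), 66.68331909179688) 0.004773097882108589
```

View pics/w1m.png

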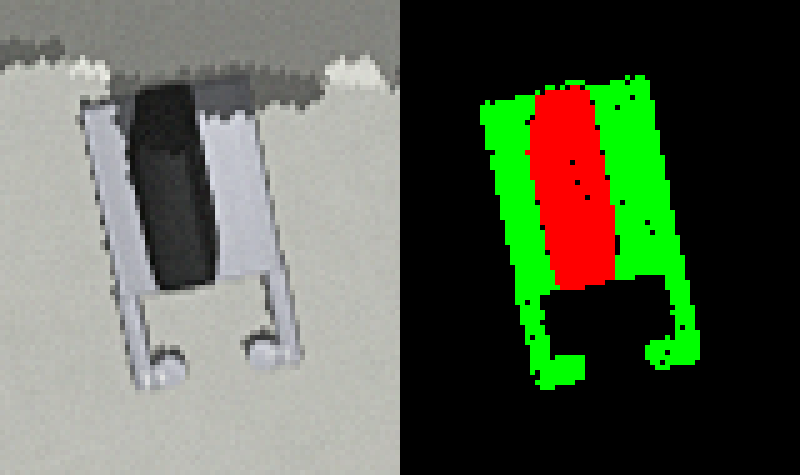

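The rectangle fit gives 30.9 × 56.1 mm with the plate top at 4.8 mm, which matches the described clip. Next are the tab top, the carousel axis and the final grasp numbers.

```bash
cat >> h.py <<'E'
def togo(target,yaw,st=None):
    "tool-frame shift (after the turn) and turn about tool z to reach TCP target with tool x at yaw (deg)"
    st=st or r.get_state(); R=Ro.from_quat(st['eef_rot']).as_matrix()
    cur=np.degrees(np.arctan2(R[1,0],R[0,0])); d=(yaw-cur+180)%360-180
    a=np.radians(yaw); Rt=np.array([[np.cos(a),np.sin(a),0],[np.sin(a),-np.cos(a),0],[0,0,-1.]])
    print('cur yaw %.2f tilt %.2f'%(cur,np.degrees(np.arccos(-R[2,2]))),'turn z',round(-np.radians(d),4),'shift',(Rt.T@(np.array(target)-st['tool_pos'])).round(4))
E
python3 - <<'E'
from h import *
import pickle
s=pickle.load(open('w1.pkl','rb'));S=pickle.load(open('s0.pkl','rb'))
u,v=np.meshgrid(np.arange(285,365),np.arange(180,275)); uv=np.c_[u.ravel(),v.ravel()]
P=deproj(s,uv); T=P[(P[:,2]>0.038)&(P[:,2]<0.06)]
print('tab top n',len(T),np.median(T[:,2]),cv2.minAreaRect(T[:,:2].astype(np.float32)*1000))
# disc/head from depth in top and scene
for n,(u0,u1,v0,v1) in dict(top=(335,445,190,300),scene=(320,440,235,350)).items():
    t=S[n];u,v=np.meshgrid(np.arange(u0,u1),np.arange(v0,v1));Q=deproj(t,np.c_[u.ravel(),v.ravel()])
    c=np.array([.581,-.15]); rr=np.linalg.norm(Q[:,:2]-c,axis=1)
    H=Q[(rr<.03)&(Q[:,2]>.086)&(Q[:,2]<.11)]; D=Q[(rr<.075)&(rr>.02)&(Q[:,2]>.07)&(Q[:,2]<.086)]
    Ht=H[H[:,2]>np.median(H[:,2])-.003]
    print(n,'head',len(H),cv2.minEnclosingCircle(Ht[:,:2].astype(np.float32)),np.median(Ht[:,2]),'disc',len(D),np.median(D[rr[:0].size:,2]))
    print('  disc rect',[ (round(float(x),4)) for x in cv2.minEnclosingCircle(D[:,:2].astype(np.float32))[0]])
cx=np.array([.4403,.2952])-0.014*np.array([np.cos(np.radians(-23.3)),np.sin(np.radians(-23.3))])
print(cx); togo([*cx,.009],156.7)
E
```

```text
tab top n 403 0.042653750238261415 ((426.7110900878906, 301.57110595703125), (10.305059432983398, 26.020673751831055), 67.8154525756836)
top head 117 ((0.5828943848609924, -0.1484493464231491), 0.01279589906334877) 0.09034512386109496 disc 2989 0.07542703121624911
  disc rect [0.5811, -0.1501]
scene head 118 ((0.5816945433616638, -0.14950984716415405), 0.012853770516812801) 0.0927647390181661 disc 2655 0.0776328968409574
  disc rect [0.5809, -0.15]
[0.42744175 0.30073764]
cur yaw 145.48 tilt 0.08 turn z -0.1958 shift [-0.0089 -0.0066  0.1898]
```

>>> {"method": "servo_tool", "body": {
  "translation": [
    [0,0,0],
    [0,0,0],
    [-0.009,-0.0065,0.0],
    [0,0,0.04],
    [0,0,0.04],
    [0,0,0.03],
    [0,0,0.02],
    [0,0,0.01],
    [0,0,0],
    [0,0,0]
  ],
  "turn": [
    [0,0,-0.098],
    [0,0,-0.098],
    [0,0,0],
    [0,0,0],
    [0,0,0],
    [0,0,0],
    [0,0,0],
    [0,0,0],
    [0,0,0],
    [0,0,0]
  ]
}}

```text
clock: 2.95
tool_pos: [0.4289, 0.2995, 0.0595]
eef_rot: [0.203, 0.979, 0.001, 0.0]
contact_force: [-0.3, -0.0, 0.2]
opening: 0.502
finger_force: 0.0
```

```bash
python3 - <<'E'
from h import *
togo([.4275,.301,.009],157)
s=snap('wrist'); u,v=np.meshgrid(np.arange(200,440),np.arange(200,470)); P=deproj(s,np.c_[u.ravel(),v.ravel()])
T=P[(P[:,2]>0.038)&(P[:,2]<0.046)&(np.linalg.norm(P[:,:2]-[.427,.301],axis=1)<.03)]; print(len(T),cv2.minAreaRect(T[:,:2].astype(np.float32)*1000))
E
```

```text
cur yaw 156.56 tilt 0.09 turn z -0.0077 shift [0.0019 0.0008 0.0505]
1225 ((426.5547790527344, 301.578857421875), (10.933981895446777, 26.105083465576172), 64.1187515258789)
```

>>> {"method": "servo_tool", "body": {
  "translation": [
    [0.002,0.001,0.015],
    [0,0,0.015],
    [0,0,0.01],
    [0,0,0.007],
    [0,0,0.003],
    [0,0,0]
  ],
  "turn": [
    [0,0,0],
    [0,0,0],
    [0,0,0],
    [0,0,0],
    [0,0,0],
    [0,0,0]
  ]
}}

```text
clock: 3.75
tool_pos: [0.427, 0.3008, 0.0086]
eef_rot: [0.203, 0.979, -0.0, -0.0]
contact_force: [-0.1, -0.6, -0.3]
opening: 0.502
finger_force: 0.0
```

>>> {"method": "servo_tool", "body": {
  "translation": [
    [0,0,0],
    [0,0,0],
    [0,0,0],
    [0,0,0],
    [0,0,0],
    [0,0,0]
  ],
  "turn": [
    [0,0,0],
    [0,0,0],
    [0,0,0],
    [0,0,0],
    [0,0,0],
    [0,0,0]
  ],
  "grip": 0.0,
  "grip_force": 45
}}

```text
clock: 4.5
tool_pos: [0.4271, 0.3009, 0.0089]
eef_rot: [0.203, 0.979, 0.0, 0.0]
contact_force: [0.7, -0.3, 1.6]
opening: 0.105
finger_force: 45.0
```

>>> {"method": "servo_tool", "body": {
  "translation": [
    [0,0,-0.005],
    [0,0,-0.02],
    [0,0,-0.04],
    [0,0,-0.04],
    [0,0,-0.035],
    [0,0,0]
  ],
  "turn": [
    [0,0,0],
    [0,0,0],
    [0,0,0],
    [0,0,0],
    [0,0,0],
    [0,0,0]
  ]
}}

```text
clock: 5.25
tool_pos: [0.4282, 0.3017, 0.1511]
eef_rot: [0.203, 0.979, 0.002, 0.002]
contact_force: [-0.1, 0.5, -1.2]
opening: 0.114
finger_force: 45.0
```

>>> {"method": "servo_tool", "body": {
  "translation": [
    [-0.0154,-0.0213,0],
    [-0.0254,-0.0353,0],
    [-0.0254,-0.0353,0],
    [-0.0254,-0.0353,0],
    [-0.0254,-0.0353,0],
    [-0.0254,-0.0353,0],
    [-0.0254,-0.0353,0],
    [-0.0254,-0.0353,0],
    [-0.0254,-0.0353,0],
    [-0.0254,-0.0353,0]
  ],
  "turn": [
    [0,0,0],
    [0,0,0],
    [0,0,0],
    [0,0,0],
    [0,0,0],
    [0,0,0],
    [0,0,0],
    [0,0,0],
    [0,0,0],
    [0,0,0]
  ]
}}

```text
clock: 6.5
tool_pos: [0.5154, -0.1085, 0.1474]
eef_rot: [0.203, 0.979, 0.0, -0.001]
contact_force: [0.5, 0.4, -1.3]
opening: 0.11
finger_force: 45.0
```

>>> {"method": "servo_tool", "body": {
  "translation": [
    [-0.0054,-0.0083,0],
    [-0.005,-0.006,0],
    [0,0,0],
    [0,0,0]
  ],
  "turn": [
    [0,0,0],
    [0,0,0],
    [0,0,0],
    [0,0,0]
  ]
}}

```text
clock: 7.0
tool_pos: [0.5199, -0.1228, 0.1486]
eef_rot: [0.202, 0.979, 0.0, -0.0]
contact_force: [-0.3, 0.1, -0.6]
opening: 0.113
finger_force: 45.0
```

```bash
python3 - <<'E'
from h import *
import pickle
s=snap('wrist','w2.png'); s['st']=r.get_state(); pickle.dump(s,open('w2.pkl','wb'))
print(s['st']['q'].round(3),s['st']['contact_force'],s['st']['moment'],s['st']['finger_force']); togo([.520,-.1234,.14],156.6)
E
```

```text
[ 0.343  0.718 -0.325  1.919  0.4    0.567  0.917] [-0.39623062 -0.21324833 -0.76199767] [-0.00598113  0.00335368 -0.03084904] 44.99987119808793
cur yaw 156.71 tilt 0.04 turn z 0.0019 shift [-0.0002 -0.0003  0.0087]
```

View pics/w2.png

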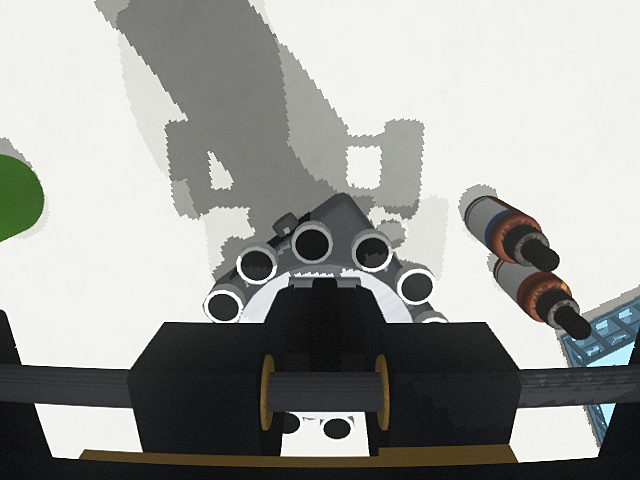

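Wrist view: the clip is in the grip with its back edge at (325,283). The disc is partly visible and the bottles are clear at (515,240) and (545,295), but the head is hidden by the gripper. I'll use the scene camera for clip versus head.

```bash
python3 - <<'E'
from h import *
import pickle
c=snap('scene'); pickle.dump(c,open('c2.pkl','wb'))
o=cv2.resize(c['img'][205:325,310:450],None,fx=5,fy=5,interpolation=cv2.INTER_CUBIC); cv2.imwrite('pics/c2.png',cv2.cvtColor(o,cv2.COLOR_RGB2BGR))
# disc centre from wrist depth: disc-face pixels, fit circle radius 58 to outer edge
s=pickle.load(open('w2.pkl','rb'))
u,v=np.meshgrid(np.arange(180,470),np.arange(200,322)); P=deproj(s,np.c_[u.ravel(),v.ravel()])
m=(P[:,2]>.066)&(P[:,2]<.09)&(P[:,1]<0.05); print(np.histogram(P[m,2],bins=12))
from scipy.optimize import least_squares
# cups: dark holes -> ellipses, centre cast to rim plane
g=cv2.cvtColor(s['img'],cv2.COLOR_RGB2GRAY); dm=((g<60)*255).astype(np.uint8)
n,l,st,ce=cv2.connectedComponentsWithStats(dm)
for a,b in zip(st,ce):
    if 300<a[4]<2500 and b[1]<340: print('dark',b.round(1),a[2:5])
E
```

```text
(array([ 154,  144,  153,  204,  203,  524, 2793, 2775,  593, 1529, 1183,
         67]), array([0.06600145, 0.06702582, 0.06805019, 0.06907456, 0.07009893,
       0.0711233 , 0.07214767, 0.07317204, 0.07419641, 0.07522078,
       0.07624515, 0.07726952, 0.07829389]))
dark [497.6 223.9] [ 71  82 725]
dark [290.3 227.5] [ 56  46 428]
dark [516.1 238.1] [ 44  40 573]
dark [311.6 244.4] [ 33  30 793]
dark [371.3 252.3] [ 32  30 716]
dark [536.3 269.2] [  45   82 1509]
dark [256.2 265.2] [ 32  29 721]
dark [414.9 288.9] [ 30  27 434]
dark [549.6 301.5] [ 44  40 621]
dark [222.9 306.9] [ 30  27 626]
dark [572.2 322.5] [ 37  35 797]
```

View pics/c2.png

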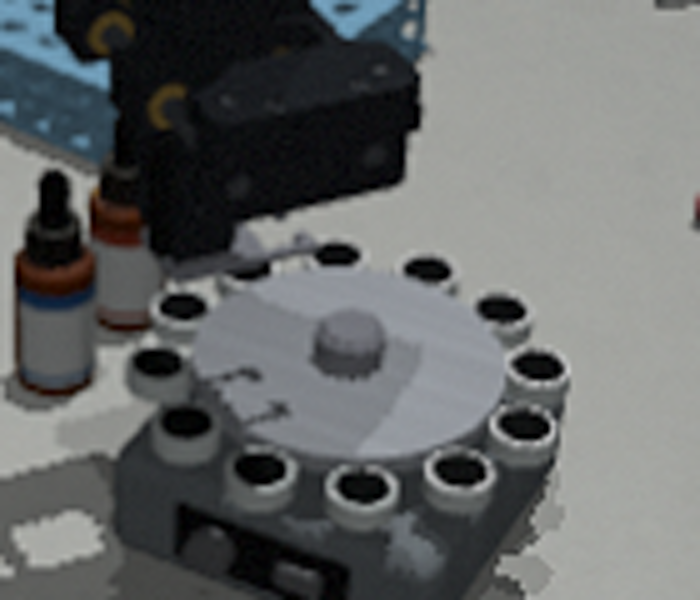

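Scene crop: the clip is held level with its arms pointing at the spindle, whose head is at crop (350,340), full image about (380,273). I'll get the spindle axis from the wrist-camera cup ring.

```bash
python3 - <<'E'
from h import *
import pickle
from scipy.optimize import least_squares
s=pickle.load(open('w2.pkl','rb'));S=pickle.load(open('s0.pkl','rb'))
def ring(s,uv,z,R=None):
    p=plane(s,uv,z)[:,:2]
    f=least_squares(lambda q:np.linalg.norm(p-q[:2],axis=1)-q[2],[.58,-.15,.073]); return f.x.round(4),(f.fun*1e3).round(2)
uv=[(311.6,244.4),(371.3,252.3),(256.2,265.2),(222.9,306.9)]
print('wrist ring',ring(s,uv,.073))
# same from top and scene: dark blobs near disc
for n in('top','scene'):
    t=S[n] if n=='top' else pickle.load(open('c2.pkl','rb')); g=cv2.cvtColor(t['img'],cv2.COLOR_RGB2GRAY)
    k,l,st,ce=cv2.connectedComponentsWithStats(((g<55)*255).astype(np.uint8))
    b=np.array([c for a,c in zip(st,ce) if 10<a[4]<200]); p=plane(t,b,.073)
    d=np.linalg.norm(p[:,:2]-[.581,-.15],axis=1); b=b[(d>.06)&(d<.085)]; print(n,len(b),ring(t,b,.073))
    # head centroid: wrist-independent stereo
# clip outline from scene depth now
c=pickle.load(open('c2.pkl','rb'));u,v=np.meshgrid(np.arange(335,385),np.arange(240,270));P=deproj(c,np.c_[u.ravel(),v.ravel()])
m=(P[:,2]>.13)&(P[:,2]<.155)&(np.abs(P[:,1]+.13)<.05); Q=P[m]; print('clip pts',m.sum(),'z',np.percentile(Q[:,2],[10,50,90]).round(4))
e=np.array([.918,-.397]); fr=(Q[:,:2]-s['st']['tool_pos'][:2])@e; print('along clip x from TCP: max',np.percentile(fr,[50,95,100]).round(4)); y=(Q[:,:2]-s['st']['tool_pos'][:2])@[.397,.918]; print('across',y.min(),y.max())
E
```

```text
wrist ring (array([ 0.5828, -0.1489,  0.0699]), array([ 0., -0., -0.,  0.]))
top 16 (array([ 0.5826, -0.1492,  0.0699]), array([ 0.31,  0.18, -0.07,  0.32, -0.03, -0.02, -0.17, -0.7 , -0.77,
        1.09, -1.16, -1.17,  1.08, -1.11, -1.13,  3.34]))
scene 11 (array([ 0.5857, -0.1483,  0.0696]), array([ 0.67, -1.57,  0.59,  0.56, -0.45,  0.64, -0.08, -0.55,  0.1 ,
       -0.11,  0.18]))
clip pts 185 z [0.1436 0.1467 0.1518]
along clip x from TCP: max [0.0108 0.0412 0.0449]
across -0.017810418883458783 0.014240892280231798
```

```bash
python3 - <<'E'
from h import *
togo([.5284,-.1254,.1],156.7)
E
```

```text
cur yaw 156.69 tilt 0.03 turn z -0.0002 shift [-0.0086  0.0013  0.0487]
```

>>> {"method": "servo_tool", "body": {
  "translation": [
    [-0.0086,0.0013,0],
    [0,0,0.02],
    [0,0,0.02],
    [0,0,0.0085],
    [0,0,0],
    [0,0,0]
  ],
  "turn": [
    [0,0,0],
    [0,0,0],
    [0,0,0],
    [0,0,0],
    [0,0,0],
    [0,0,0]
  ]
}}

```text
clock: 7.85
tool_pos: [0.529, -0.1267, 0.1008]
eef_rot: [0.203, 0.979, 0.0, 0.001]
contact_force: [0.2, 0.8, -0.6]
opening: 0.111
finger_force: 45.0
```

>>> {"method": "servo_tool", "body": {
  "translation": [
    [0,0,0.002],
    [0,0,0.002],
    [0,0,0.002],
    [0,0,0.002],
    [0,0,0],
    [0,0,0]
  ],
  "turn": [
    [0,0,0],
    [0,0,0],
    [0,0,0],
    [0,0,0],
    [0,0,0],
    [0,0,0]
  ]
}}

```text
clock: 8.6
tool_pos: [0.5284, -0.1267, 0.0922]
eef_rot: [0.203, 0.979, 0.0, -0.0]
contact_force: [0.0, -0.4, -0.8]
opening: 0.115
finger_force: 45.0
```

>>> {"method": "servo_tool", "body": {
  "translation": [
    [0,0,0.001],
    [0,0,0.001],
    [0,0,0.001],
    [0,0,0],
    [0,0,0]
  ],
  "turn": [
    [0,0,0],
    [0,0,0],
    [0,0,0],
    [0,0,0],
    [0,0,0]
  ]
}}

```text
clock: 9.22
tool_pos: [0.5284, -0.1267, 0.0892]
eef_rot: [0.203, 0.979, 0.0, 0.0]
contact_force: [0.0, -0.8, -0.7]
opening: 0.105
finger_force: 45.0
```

```bash
python3 - <<'E'
from h import *
togo([.5284,-.1254,.0862],156.7); print(r.get_state()['contact_force'])
E
```

```text
cur yaw 156.58 tilt 0.00 turn z -0.0022 shift [0.0005 0.0012 0.003 ]
[ 0.03700491 -0.82049366 -0.67871228]
```

>>> {"method": "servo_tool", "body": {
  "translation": [
    [0.0005,0.0012,0.001],
    [0,0,0.001],
    [0,0,0],
    [0,0,0]
  ],
  "turn": [
    [0,0,0],
    [0,0,0],
    [0,0,0],
    [0,0,0]
  ]
}}

```text
clock: 9.72
tool_pos: [0.5284, -0.1254, 0.0872]
eef_rot: [0.203, 0.979, 0.0, -0.0]
contact_force: [-0.9, -1.1, -1.4]
opening: 0.107
finger_force: 45.0
```

>>> {"method": "servo_tool", "body": {
  "translation": [
    [0,0,0.001],
    [0,0,0],
    [0,0,0]
  ],
  "turn": [
    [0,0,0],
    [0,0,0],
    [0,0,0]
  ]
}}

```text
clock: 10.1
tool_pos: [0.5284, -0.1254, 0.0862]
eef_rot: [0.203, 0.979, 0.0, -0.0]
contact_force: [0.8, 0.2, -0.9]
opening: 0.11
finger_force: 45.0
```

>>> {"method": "servo_tool", "body": {
  "translation": [
    [0,0,0.001],
    [0,0,0],
    [0,0,0]
  ],
  "turn": [
    [0,0,0],
    [0,0,0],
    [0,0,0]
  ]
}}

```text
clock: 10.48
tool_pos: [0.5284, -0.1254, 0.0852]
eef_rot: [0.203, 0.979, 0.0, -0.0]
contact_force: [0.1, 0.0, -0.3]
opening: 0.109
finger_force: 45.0
```

>>> {"method": "servo_tool", "body": {
  "translation": [
    [0,0,0.001],
    [0,0,0],
    [0,0,0]
  ],
  "turn": [
    [0,0,0],
    [0,0,0],
    [0,0,0]
  ]
}}

```text
clock: 10.85
tool_pos: [0.5285, -0.1254, 0.0845]
eef_rot: [0.203, 0.979, 0.0, 0.0]
contact_force: [-0.9, -0.5, 4.3]
opening: 0.11
finger_force: 45.0
```

>>> {"method": "servo_tool", "body": {
  "translation": [
    [0,0,0.001],
    [0,0,0],
    [0,0,0]
  ],
  "turn": [
    [0,0,0],
    [0,0,0],
    [0,0,0]
  ]
}}

```text
clock: 11.22
tool_pos: [0.5285, -0.1254, 0.0834]
eef_rot: [0.203, 0.979, 0.0, 0.0]
contact_force: [-2.2, 0.2, 5.1]
opening: 0.111
finger_force: 45.0
```

>>> {"method": "servo_tool", "body": {
  "translation": [
    [0,0,0.001],
    [0,0,0],
    [0,0,0]
  ],
  "turn": [
    [0,0,0],
    [0,0,0],
    [0,0,0]
  ]
}}

```text
clock: 11.6
tool_pos: [0.5284, -0.1254, 0.0825]
eef_rot: [0.203, 0.979, -0.0, 0.0]
contact_force: [-2.8, 1.2, 6.9]
opening: 0.104
finger_force: 45.0
```

>>> {"method": "servo_tool", "body": {
  "translation": [
    [0,0,0.0007],
    [0,0,0],
    [0,0,0]
  ],
  "turn": [
    [0,0,0],
    [0,0,0],
    [0,0,0]
  ]
}}

```text
clock: 11.98
tool_pos: [0.5285, -0.1254, 0.0819]
eef_rot: [0.203, 0.979, -0.0, 0.0]
contact_force: [-1.7, -0.1, 6.9]
opening: 0.106
finger_force: 45.0
```

>>> {"method": "servo_tool", "body": {
  "translation": [
    [0,0,0],
    [0,0,0]
  ],
  "turn": [
    [0,0,0],
    [0,0,0]
  ]
}}

```text
clock: 12.22
tool_pos: [0.5284, -0.1254, 0.0819]
eef_rot: [0.203, 0.979, -0.0, 0.0]
contact_force: [-2.3, 0.3, 8.1]
opening: 0.11
finger_force: 45.0
```

```bash
python3 - <<'E'
from h import *
import pickle
c=snap('scene'); st=r.get_state(); pickle.dump(c,open('c3.pkl','wb')); print(st['contact_force'],st['moment'],st['tool_pos'])
o=cv2.resize(c['img'][225:315,320:440],None,fx=6,fy=6,interpolation=cv2.INTER_CUBIC); cv2.imwrite('pics/c3.png',cv2.cvtColor(o,cv2.COLOR_RGB2BGR))
togo([.5284,-.1254,.082],156.7)
E
```

```text
[-2.50643628  0.87650991  6.97547766] [ 0.04265093  0.33383502 -0.02424909] [ 0.52843297 -0.12540615  0.0819107 ]
cur yaw 156.58 tilt 0.02 turn z -0.0021 shift [ 0.     -0.     -0.0001]
```

View pics/c3.png

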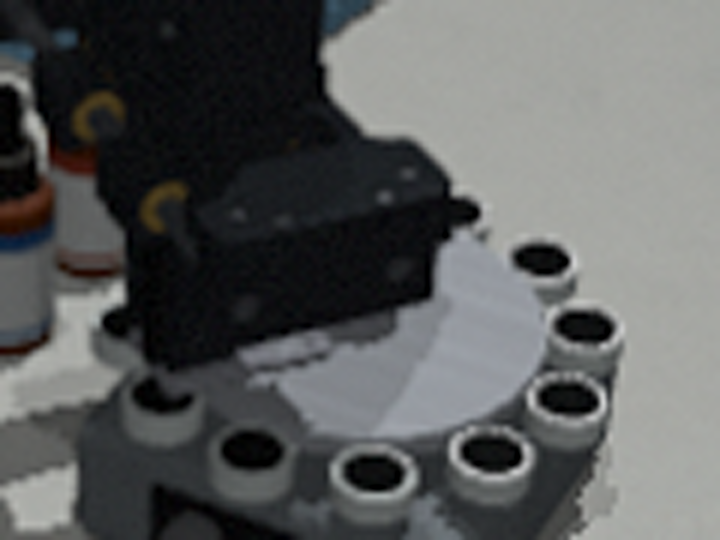

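The clip's front arms are at crop (285,350), lying on the disc, with the head at (380,325) directly ahead. The force is about 8 N at 3.1 mm of travel, as wanted. Sliding in now.

>>> {"method": "servo_tool", "body": {
  "translation": [
    [-0.001,0,0],
    [-0.001,0,0],
    [-0.001,0,0],
    [-0.001,0,0],
    [-0.001,0,0],
    [0,0,0]
  ],
  "turn": [
    [0,0,0],
    [0,0,0],
    [0,0,0],
    [0,0,0],
    [0,0,0],
    [0,0,0]
  ]
}}

```text
clock: 13.02
tool_pos: [0.5308, -0.1265, 0.0815]
eef_rot: [0.203, 0.979, -0.0, -0.002]
contact_force: [-5.2, 2.2, 9.0]
opening: 0.109
finger_force: 45.0
```

>>> {"method": "servo_tool", "body": {
  "translation": [
    [-0.001,0,0],
    [-0.001,0,0],
    [-0.001,0,0],
    [0,0,0]
  ],
  "turn": [
    [0,0,0],
    [0,0,0],
    [0,0,0],
    [0,0,0]
  ]
}}

```text
clock: 13.52
tool_pos: [0.5336, -0.1278, 0.0815]
eef_rot: [0.203, 0.979, -0.0, -0.002]
contact_force: [-5.7, 1.9, 8.4]
opening: 0.106
finger_force: 45.0
```

>>> {"method": "servo_tool", "body": {
  "translation": [
    [-0.001,0,-0.0003],
    [-0.001,0,0],
    [-0.001,0,0],
    [0,0,0]
  ],
  "turn": [
    [0,0,0],
    [0,0,0],
    [0,0,0],
    [0,0,0]
  ]
}}

```text
clock: 14.02
tool_pos: [0.5364, -0.129, 0.0818]
eef_rot: [0.203, 0.979, -0.0, -0.002]
contact_force: [-5.9, 1.8, 7.6]
opening: 0.111
finger_force: 45.0
```

>>> {"method": "servo_tool", "body": {
  "translation": [
    [-0.001,0,0],
    [-0.001,0,0],
    [-0.001,0,0],
    [0,0,0]
  ],
  "turn": [
    [0,0,0],
    [0,0,0],
    [0,0,0],
    [0,0,0]
  ]
}}

```text
clock: 14.52
tool_pos: [0.5392, -0.1302, 0.0817]
eef_rot: [0.203, 0.979, -0.0, -0.002]
contact_force: [-4.2, 2.1, 8.0]
opening: 0.11
finger_force: 45.0
```

>>> {"method": "servo_tool", "body": {
  "translation": [
    [-0.001,0,0],
    [-0.001,0,0],
    [-0.001,0,0],
    [0,0,0]
  ],
  "turn": [
    [0,0,0],
    [0,0,0],
    [0,0,0],
    [0,0,0]
  ]
}}

```text
clock: 15.02
tool_pos: [0.5401, -0.1307, 0.0814]
eef_rot: [0.203, 0.979, -0.0, -0.004]
contact_force: [-7.5, 4.3, 9.5]
opening: 0.108
finger_force: 45.0
```

>>> {"method": "servo_tool", "body": {
  "translation": [
    [-0.001,0,0],
    [-0.001,0,0],
    [0,0,0]
  ],
  "turn": [
    [0,0,0],
    [0,0,0],
    [0,0,0]
  ]
}}

```text
clock: 15.4
tool_pos: [0.5405, -0.1309, 0.0812]
eef_rot: [0.202, 0.979, -0.0, -0.005]
contact_force: [-10.2, 4.7, 9.7]
opening: 0.109
finger_force: 45.0
```

>>> {"method": "servo_tool", "body": {
  "translation": [
    [-0.001,0,-0.0003],
    [-0.001,0,0],
    [0,0,0]
  ],
  "turn": [
    [0,0,0],
    [0,0,0],
    [0,0,0]
  ]
}}

```text
clock: 15.78
tool_pos: [0.5407, -0.1311, 0.0813]
eef_rot: [0.202, 0.979, -0.0, -0.007]
contact_force: [-12.7, 5.6, 11.6]
opening: 0.111
finger_force: 45.0
```

>>> {"method": "servo_tool", "body": {
  "translation": [
    [-0.001,0,-0.0002],
    [-0.001,0,0],
    [0,0,0]
  ],
  "turn": [
    [0,0,0],
    [0,0,0],
    [0,0,0]
  ]
}}

```text
clock: 16.15
tool_pos: [0.5413, -0.1315, 0.0813]
eef_rot: [0.202, 0.979, -0.0, -0.008]
contact_force: [-15.0, 7.4, 13.1]
opening: 0.107
finger_force: 45.0
```

```bash
python3 - <<'E'
from h import *
st=r.get_state(); R=Ro.from_quat(st['eef_rot']).as_matrix(); print(R.round(4)); print(st['contact_force'],st['moment'])
e=np.array([.918,-.397]); print('along',(st['tool_pos'][:2]-[.5284,-.1254])@e, 'tool z along clip x',R[:2,2]@e)
E
```

```text
[[-0.9183  0.3956 -0.0165]
 [ 0.3956  0.9184  0.0029]
 [ 0.0163 -0.0039 -0.9999]]
[-14.98618274   7.40225312  13.07689089] [1.50861254 3.00785175 0.03251454]
along 0.014216823113188316 tool z along clip x -0.016315663018749878
```

>>> {"method": "servo_tool", "body": {
  "translation": [
    [0,0,-0.0003],
    [0,0,0],
    [0,0,0]
  ],
  "turn": [
    [0,-0.014,0],
    [0,0,0],
    [0,0,0]
  ]
}}

```text
clock: 16.52
tool_pos: [0.5422, -0.1319, 0.0813]
eef_rot: [0.202, 0.979, -0.002, -0.001]
contact_force: [-12.5, 5.3, 8.3]
opening: 0.11
finger_force: 45.0
```

>>> {"method": "servo_tool", "body": {
  "translation": [
    [-0.001,0,0],
    [0,0,0],
    [0,0,0]
  ],
  "turn": [
    [0,-0.003,0],
    [0,0,0],
    [0,0,0]
  ]
}}

```text
clock: 16.9
tool_pos: [0.5425, -0.1321, 0.0812]
eef_rot: [0.202, 0.979, -0.002, 0.0]
contact_force: [-13.1, 6.7, 8.6]
opening: 0.111
finger_force: 45.0
```

>>> {"method": "servo_tool", "body": {
  "translation": [
    [-0.001,0,-0.0002],
    [-0.001,0,0],
    [0,0,0]
  ],
  "turn": [
    [0,-0.002,0],
    [0,-0.002,0],
    [0,0,0]
  ]
}}

```text
clock: 17.27
tool_pos: [0.5478, -0.134, 0.082]
eef_rot: [0.202, 0.979, -0.002, 0.006]
contact_force: [-6.5, 2.2, 7.3]
opening: 0.107
finger_force: 45.0
```

>>> {"method": "servo_tool", "body": {
  "translation": [
    [-0.001,0,-0.0002],
    [-0.001,0,0],
    [0,0,0]
  ],
  "turn": [
    [0,-0.002,0],
    [0,-0.002,0],
    [0,0,0]
  ]
}}

```text
clock: 17.65
tool_pos: [0.5517, -0.1357, 0.0827]
eef_rot: [0.203, 0.979, -0.003, 0.01]
contact_force: [-4.7, 2.0, 5.7]
opening: 0.106
finger_force: 45.0
```

It has snapped past the peak: the seat is about 1.5 mm from the axis. I'll level the clip and press it to the stop.

>>> {"method": "servo_tool", "body": {
  "translation": [
    [-0.001,0,0],
    [-0.001,0,0],
    [0,0,0]
  ],
  "turn": [
    [0,0.01,0],
    [0,0.007,0],
    [0,0,0]
  ]
}}

```text
clock: 18.02
tool_pos: [0.5525, -0.1361, 0.0828]
eef_rot: [0.203, 0.979, -0.001, 0.0]
contact_force: [-7.6, 1.8, 8.6]
opening: 0.109
finger_force: 45.0
```

>>> {"method": "servo_tool", "body": {
  "translation": [
    [-0.001,0,0],
    [-0.001,0,0],
    [0,0,0]
  ],
  "turn": [
    [0,0,0],
    [0,0,0],
    [0,0,0]
  ]
}}

```text
clock: 18.4
tool_pos: [0.5527, -0.1361, 0.0826]
eef_rot: [0.202, 0.979, -0.001, -0.001]
contact_force: [-9.8, 5.3, 11.0]
opening: 0.106
finger_force: 45.0
```

```bash
python3 - <<'E'
from h import *
st=r.get_state(); R=Ro.from_quat(st['eef_rot']).as_matrix(); print(st['contact_force'])
e=np.array([.918,-.397]); print('along',(st['tool_pos'][:2]-[.5284,-.1254])@e, 'pitch',-R[2,0],'roll',R[2,1],st['tool_pos'])
E
```

```text
[-9.8479694   5.30621468 11.02187528]
along 0.026516827910733523 pitch -0.0021209841530561357 roll -0.0023306249490645196 [ 0.55265008 -0.13611852  0.08263219]
```

>>> {"method": "servo_tool", "body": {
  "translation": [
    [0,0,-0.0007],
    [0,0,-0.0007],
    [-0.001,0,0],
    [-0.001,0,0],
    [0,0,0]
  ],
  "turn": [
    [0,0,0],
    [0,0,0],
    [0,0,0],
    [0,0,0],
    [0,0,0]
  ]
}}

```text
clock: 19.02
tool_pos: [0.5528, -0.1362, 0.0831]
eef_rot: [0.202, 0.979, -0.001, -0.003]
contact_force: [-11.8, 5.3, 8.6]
opening: 0.11
finger_force: 45.0
```

>>> {"method": "servo_tool", "body": {
  "translation": [
    [0.001,0,-0.0005],
    [0.001,0,-0.0005],
    [0.001,0,-0.0005],
    [0.001,0,-0.0005],
    [0,0,0]
  ],
  "turn": [
    [0,0,0],
    [0,0,0],
    [0,0,0],
    [0,0,0],
    [0,0,0]
  ]
}}

```text
clock: 19.65
tool_pos: [0.5532, -0.1365, 0.0843]
eef_rot: [0.203, 0.979, -0.001, 0.001]
contact_force: [-2.5, 3.9, -26.0]
opening: 0.108
finger_force: 45.0
```

>>> {"method": "servo_tool", "body": {
  "translation": [
    [0,0,0.0008],
    [0,0,0.0005],
    [0,0,0]
  ],
  "turn": [
    [0,0,0],
    [0,0,0],
    [0,0,0]
  ]
}}

```text
clock: 20.02
tool_pos: [0.5533, -0.1364, 0.0842]
eef_rot: [0.203, 0.979, -0.001, 0.001]
contact_force: [-5.8, 4.5, -18.0]
opening: 0.109
finger_force: 45.0
```

>>> {"method": "servo_tool", "body": {
  "translation": [
    [0,0,0.001],
    [0,0,0.001],
    [0,0,0]
  ],
  "turn": [
    [0,0,0],
    [0,0,0],
    [0,0,0]
  ]
}}

```text
clock: 20.4
tool_pos: [0.5532, -0.1364, 0.0839]
eef_rot: [0.203, 0.979, -0.001, 0.001]
contact_force: [-9.4, 5.3, -3.0]
opening: 0.11
finger_force: 45.0
```

>>> {"method": "servo_tool", "body": {
  "translation": [
    [0.001,0,0],
    [0.0005,0,0],
    [0,0,0]
  ],
  "turn": [
    [0,0,0],
    [0,0,0],
    [0,0,0]
  ],
  "grip_force": 8
}}

```text
clock: 20.78
tool_pos: [0.5538, -0.1366, 0.0843]
eef_rot: [0.203, 0.979, -0.001, 0.003]
contact_force: [-7.4, 4.3, -4.8]
opening: 0.115
finger_force: 8.0
```

>>> {"method": "servo_tool", "body": {
  "translation": [
    [0,0,0],
    [0,0,0],
    [0,0,0],
    [0,0,0]
  ],
  "turn": [
    [0,0,0],
    [0,0,0],
    [0,0,0],
    [0,0,0]
  ],
  "grip": 0.4
}}

```text
clock: 21.28
tool_pos: [0.5553, -0.1371, 0.0837]
eef_rot: [0.203, 0.979, -0.001, 0.005]
contact_force: [1.2, 0.3, -0.4]
opening: 0.403
finger_force: 0.0
```

>>> {"method": "servo_tool", "body": {
  "translation": [
    [0,0,-0.01],
    [0,0,-0.03],
    [0,0,-0.04],
    [0.02,0,-0.04],
    [0.04,0.02,-0.02],
    [0.05,0.03,0],
    [0.03,0.02,0],
    [0,0,0],
    [0,0,0]
  ],
  "turn": [
    [0,0,0],
    [0,0,0],
    [0,0,0],
    [0,0,0],
    [0,0,0],
    [0,0,0],
    [0,0,0],
    [0,0,0],
    [0,0,0]
  ]
}}

```text
clock: 22.4
tool_pos: [0.4537, -0.0171, 0.2225]
eef_rot: [0.203, 0.979, -0.001, 0.005]
contact_force: [0.1, -0.3, 0.4]
opening: 0.399
finger_force: 0.0
```

```bash
python3 - <<'E'
from h import *
import pickle
c=snap('scene'); t=snap('top'); pickle.dump((c,t),open('f.pkl','wb'))
f=lambda i,u0,u1,v0,v1:cv2.cvtColor(cv2.resize(i['img'][v0:v1,u0:u1],(400,400),interpolation=cv2.INTER_CUBIC),cv2.COLOR_RGB2BGR)
cv2.imwrite('pics/f.png',np.hstack([f(c,325,435,225,335),f(t,340,440,195,295)]))
for n,i,(u0,u1,v0,v1) in(('scene',c,(320,440,225,340)),('top',t,(335,445,190,300))):
    u,v=np.meshgrid(np.arange(u0,u1),np.arange(v0,v1));P=deproj(i,np.c_[u.ravel(),v.ravel()])
    d=np.linalg.norm(P[:,:2]-[.582,-.149],axis=1)
    T=P[(P[:,2]>.105)&(P[:,2]<.13)&(d<.06)]; H=P[(P[:,2]>.087)&(P[:,2]<.1)&(d<.018)]
    tc=np.array(cv2.minAreaRect(T[:,:2].astype(np.float32))[0]);hc=np.array(cv2.minEnclosingCircle(H[:,:2].astype(np.float32))[0])
    D=P[(P[:,2]>.066)&(P[:,2]<.085)&(d<.054)&(d>.03)]
    print(n,'tab',tc,np.percentile(T[:,2],[50,99]),'head',hc,np.median(H[:,2]),'dist',np.linalg.norm(tc-hc),'disc z',np.median(D[:,2]))
E
```

```text
scene tab [ 0.55369967 -0.13809045] [0.11608428 0.12106588] head [ 0.57945573 -0.14998657] 0.0925607702479775 dist 0.0283706242104458 disc z 0.07660965707505382
top tab [ 0.55313563 -0.13546482] [0.11638519 0.1205636 ] head [ 0.58271605 -0.14855629] 0.09125094699134692 dist 0.032347915258456435 disc z 0.07438907598766646
```

View pics/f.png

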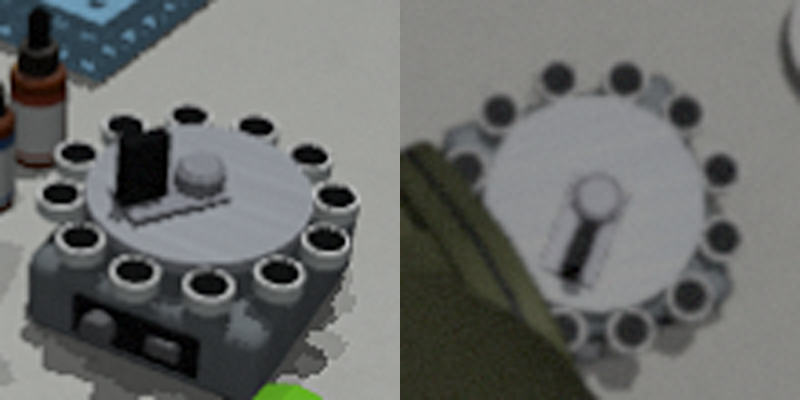

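Both views show the clip flat on the disc with its arms past the spindle. The tab sits about 32 mm from the axis where 33 mm is home, and the bottles are in place. Handing in.

```bash
python3 -c "
from h import *
print(r.finish_job())"
```

```text
the job is handed in; nothing more can be done
None
```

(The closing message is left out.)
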